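Hold the loupe in focus over a burned patch

TASK

Slide the flat loupe up out of its sloping slotted holder by its handle, then hold it level and still, with the centre of its lens right above the middle of the burned patch on the plywood board and the lens at the height shown by the brass pointer. Do not touch or shift the patch, do not push the pointer out of its setting, and leave the sanding block, wax tin and matchbox where they are. Finish while still holding the loupe there in the gripper: do not put it down or let go.

Things in the scene. Friction and masses are not known exactly. Their poses are not given: they have to be found in the camera images.
- loupe: Flat aluminium loupe, 60 g: frame 64x64x6 mm, round 50 mm lens, straight handle 14 mm wide (y), 9 thick (z), along own -x from 32 to 92 mm off the lens centre; pinch its sides (+y/-y) at any gripper pitch. Origin: lens centre, mid-thickness. z: lens normal, up when level; stored it leans 45 deg, x pointing 45 deg down the slope, handle up. Centre of mass about 17 mm towards the handle.
- holder: Fixed light-wood holder, foot 110x96x8 mm, 55 mm high. Origin: underside, below the stored lens centre; x points (level) away from the handle side, z up. Its slot slopes 45 deg: the loupe leaves along holder (-0.707, 0, 0.707). Slot 8 mm high, 67 wide for the 6x64 mm frame; the frame is 40 mm deep in it, clear after 45 mm of sliding.
- slot (a point): Point of the holder where the lens centre rests when the loupe is fully in, 42 mm above the table.
- patch: Burned leather patch on cork, brown, 34 x 62 x 9 mm (x, y, z), loose, lying flat on the plywood board (10 mm thick). Origin: centre of its underside; the top is 9 mm higher.
- board: Fixed plywood inspection board, 160 x 150 x 10 mm (x, y, z); origin: centre of its underside, on the table. An 8 mm steel post, rising to 135 mm above the table, stands in its corner at board x +62, y +60 mm (far left seen from the robot).
- focus_mark (a point): Tip of the flat brass pointer (7 mm wide, 3 thick) that shows the focal height: hold the lens centre (mid-thickness) at this height, 75 to 115 mm above the table. Its 20 mm collar slides stiffly (3 N) on the board's post; it points level at the board's middle, tip 31 mm from the post axis. z is up.
- sanding_block: Cork sanding block 45 x 70 x 25 mm on the table, bystander; origin: centre of the underside.
- wax_tin: Round gold tin, 69 mm across, 18 mm high, bystander; origin: centre of the underside.
- match_box: Matchbox 36 x 53 x 16 mm, bystander; origin: centre of the underside.
Not all that is in view belongs to the job. Of the things like the loupe, leave any that is turquoise; of the rest the larger one is meant.

How it is judged (in metres and radians):
On the way:
1. the loupe, held in the fingers, is drawn clear of the slot (distance between loupe and slot above 0.048 m and contact force between the fingers and loupe above 1 N and contact force between loupe and holder below 0.05 N), for 0.1 s.
At the end, for the whole second after the job is handed in: Loupe held still in the fingers alone, touching nothing else: lens centre within 12 mm horizontally of the patch centre and 7 mm of the pointer height, level within 0.12 rad; patch within 8 mm, pointer 5 mm and bystanders 15 mm of their starts (horizontal distance between loupe and patch below 0.012 m and z of loupe in the frame of focus_mark between -0.007 and 0.007 m and angle between loupe's own z axis and vertical below 0.12 rad and contact force between the fingers and loupe above 1 N and linear speed of loupe below 0.02 m/s and contact force between loupe and board below 0.05 N and contact force between loupe and patch below 0.05 N and contact force between loupe and holder below 0.05 N and distance of patch from where it was at the start of the episode below 0.008 m and distance of focus_mark from where it was at the start of the episode below 0.005 m and distance of each of sanding_block, wax_tin, match_box from where it was at the start of the episode below 0.015 m); the arm keeps its last pose, push and grip.
It fails at once if the loupe or the gripper touches the patch (contact force between any of loupe, the arm, the fingers and patch above 0.3 N).
It fails at once if the patch is shifted by more than 8 mm (distance of patch from where it was at the start of the episode above 0.008 m).
It fails at once if the pointer is pushed out of its setting by more than 5 mm (distance of focus_mark from where it was at the start of the episode above 0.005 m).
It fails at once if a bystander is shifted by more than 15 mm (distance of any of sanding_block, wax_tin, match_box from where it was at the start of the episode above 0.015 m).
It also fails if it takes over 35 s, if anything falls off the work surface, if the arm or the gripper's body presses on something with over 40 N, if the wrist force passes 120 N, or if a joint passes its speed limit or range.

ROBOT

A 6-joint arm with a two-finger parallel gripper is mounted at the origin on a cart in front of the work surface, level with it; the furniture and walls round the work are solid. World frame = base frame: x ahead of the robot, y to its left, z up, the work surface at z = 0. Lengths are in mm, angles in rad, forces in N, time in s.
With the tool pointing down it reaches from about 350 to 850 mm from the base axis. Payload 8.1 kg.
Tool frame: the origin (TCP) lies midway between the tips of the shut fingers; the grasp point (between the pads) lies 19 mm behind it; z points along the fingers, y is the line along which they close (so a half turn about z gives the same grasp; the last joint's range is limited). The gripper opens to 93 mm and grips with 3 to 60 N. Pads are 15 mm wide; open, the fingers measure 128 mm over their backs; the gripper's body (75 mm by 188 mm) begins 65 mm behind the grasp point.
Start: joints at [1.025, 0.13, 1.488, -0, 1.523, -0.085], TCP at [266.779, 537.433, 218.635] pointing down, gripper open.
Joint ranges: [-2.96, 2.96], [-0.89, 2.26], [0.02, 2.5], [-1.34, 4.48], [0, 2.73], [-2.66, 2.66]. Speed limits (rad/s): [2.39, 2.39, 2.79, 3.14, 3.14, 3.14].

INTERFACE

Orientations are given as a unit quaternion [x, y, z, w].
In Python, from plant import arm gives the robot as it stands. The module is installed in compiled form; this text tells all that it offers.
- The arm moves only by the tool servo_tool, never from a script. Its arguments are lists of equal length, an entry for each row: "rot": the turn, a rotation vector about the tool's x, y, z in degrees, a list of three; "delta_pos": the shift along the tool's x, y, z in cm, a list of three; "hand": the opening, from 0 (shut) to 1 (fully open). A call has 1 to 8 rows; each row is the pose to reach, as a shift and turn from the pose commanded when the call began, along the tool's axes at that moment; what a row does not reach only later rows make up. A row lasts 1/8 s, in which the tool goes at most 62.5 mm and 10.7 degrees, less where a joint would pass 70% of its speed; a pose out of reach is approached as far as the arm can. A call with a gripper value outside its range is refused whole. The fingers move at their own pace and stop on an object; the grip force is fixed at half the most. Time passes only in rows, so rows that repeat a pose let the fingers close. It gives the time, the measured TCP pose, the force, the opening and the grip force at its end, in the units of the state.
- arm.state(): the state, without advancing time (a new reading comes with each control period).
- arm.read_camera(name): name is "scene" or "top"; returns a dict with "img" (420x560x3 uint8, red, green, blue), "vfov" (degrees; the focal length in pixels is half the picture's height over the tangent of half this angle, whatever the lens; pixels are square), "cx", "cy" (the principal point, pixels), "k1" (the pictures are not rectified: a ray, as slopes to the right and down, at radius r is drawn at 1 + k1 r^2 times it, then the intrinsics apply), "view" (4x4, takes a point from world to camera coordinates). Camera axes: x right, y up, looking along -z (the intrinsics and any distortion apply to the point x, -y, -z); pixel columns grow to the right and rows downward; lengths in mm; the calibration is good to about 2 mm. A picture is of the moment at which its call begins. There is no depth.
- arm.finish_job(): hands the job in; it is judged then, once.
The state is a dict: "time_s": time; "qpos": joint angles; "joint_velocities": joint speeds; "joint_efforts": joint torques, N m; "tool_pos": TCP position; "ee_rot": TCP orientation; "force": force on the tool from outside, world axes, zero at the start; "ft_torque": the same for the moment, N m; "finger_gap": finger opening in mm; "finger_force": force on a finger pad.
Only numpy, scipy, OpenCV 4.12 (cv2) and the standard library are available. Lean on these libraries where they do the work, as an engineer would, in place of code of your own. Each camera call takes 0.05 s, during which the arm holds its last target. There are 200 camera calls.

## Working session

There is one attempt and no reset: what is moved stays moved. The work goes in short steps, Python scripts to look and compute and a tool call to move; the robot and the scene stay as the last step left them, time stands still between calls to the robot, and variables do not carry over. Pictures are saved under pics/ and viewed, at most 10 in all, crops included, and the job is handed in when it is done.

Besides the shell and the picture viewer there is one more tool, called after "Request:" as name(argument=value, ...) on one line, values as JSON. servo_tool: Moves the arm, as the interface text tells. Its arguments: {"type":"object","properties":{"rot":{"type":"array","items":{"type":"array","items":{"type":"number"}}},"delta_pos":{"type":"array","items":{"type":"array","items":{"type":"number"}}},"hand":{"type":"array","items":{"type":"number"}}},"required":["rot","delta_pos","hand"]}

```bash
mkdir -p pics; cat > h.py <<'E'
import numpy as np, cv2
from plant import arm
from scipy.spatial.transform import Rotation as R
def snap(n,fn=None):
    c=arm.read_camera(n)
    if fn: cv2.imwrite('pics/'+fn,c['img'][:,:,::-1])
    return c
def proj(c,P):
    V=np.array(c['view']);P=np.atleast_2d(P)
    q=P@V[:3,:3].T+V[:3,3]
    s=np.c_[q[:,0]/-q[:,2],-q[:,1]/-q[:,2]]
    f=210/np.tan(np.radians(c['vfov'])/2)
    s=s*(1+c['k1']*(s**2).sum(1,keepdims=True))
    return s*f+[c['cx'],c['cy']]
def ray(c,uv):
    f=210/np.tan(np.radians(c['vfov'])/2)
    d=(np.array(uv,float)-[c['cx'],c['cy']])/f; s=d.copy()
    for _ in range(30): s=d/(1+c['k1']*(s@s))
    V=np.array(c['view']);Rm=V[:3,:3]
    return -Rm.T@V[:3,3], Rm.T@np.array([s[0],-s[1],-1])
def atz(c,uv,z):
    o,d=ray(c,uv); return o+d*(z-o[2])/d[2]
def tri(c1,u1,c2,u2):
    o1,d1=ray(c1,u1);o2,d2=ray(c2,u2)
    t=np.linalg.lstsq(np.c_[d1,-d2],o2-o1,rcond=None)[0]
    a=o1+d1*t[0];b=o2+d2*t[1]
    return (a+b)/2,np.linalg.norm(a-b)
E
python3 - <<'E'
from h import *
import pickle
d={}
for n in('scene','top'):
    c=snap(n,n+'0.png');d[n]=c;print(n,c['vfov'],c['cx'],c['cy'],c['k1']);print(np.round(c['view'],3))
pickle.dump(d,open('c0.pkl','wb'))
print(arm.state())
E
```

```text
scene 51.477904061353456 274.2496155736347 205.64192987243422 -0.12052059628595967
[[ 5.830000e-01 -8.120000e-01  1.000000e-02 -4.630660e+02]
 [ 6.130000e-01  4.490000e-01  6.500000e-01 -3.429060e+02]
 [-5.320000e-01 -3.730000e-01  7.600000e-01 -1.221242e+03]
 [ 0.000000e+00  0.000000e+00  0.000000e+00  1.000000e+00]]
top 55.85783573920087 277.32857904647045 208.99544885683932 0.006273282059679082
[[ 2.100000e-02 -1.000000e+00  7.000000e-03 -1.526550e+02]
 [ 9.850000e-01  2.200000e-02  1.720000e-01 -5.688020e+02]
 [-1.730000e-01  4.000000e-03  9.850000e-01 -1.269311e+03]
 [ 0.000000e+00  0.000000e+00  0.000000e+00  1.000000e+00]]
{'time_s': 0.1, 'qpos': array([ 1.02460401e+00,  1.31091788e-01,  1.48914024e+00,  3.24069058e-05,
        1.52299073e+00, -8.53717004e-02]), 'joint_velocities': array([-0.00091594, -0.00349417, -0.00065992, -0.00200573, -0.0002927 ,
       -0.0003531 ]), 'joint_efforts': array([ 1.54389977e-04, -5.61341214e+01, -4.93096197e+01,  7.68902223e-02,
        2.91452726e-02,  6.37003154e-06]), 'tool_pos': array([266.50492581, 537.00987091, 217.7052206 ]), 'ee_rot': array([ 2.28377698e-01,  9.73572269e-01, -7.69722958e-04, -2.68505994e-04]), 'force': array([-0.35164547,  0.11224928,  0.44458543]), 'ft_torque': array([0.01327038, 0.00651841, 0.03478302]), 'finger_force': 0.0, 'finger_gap': 92.99467577069697}
```

View pics/scene0.png

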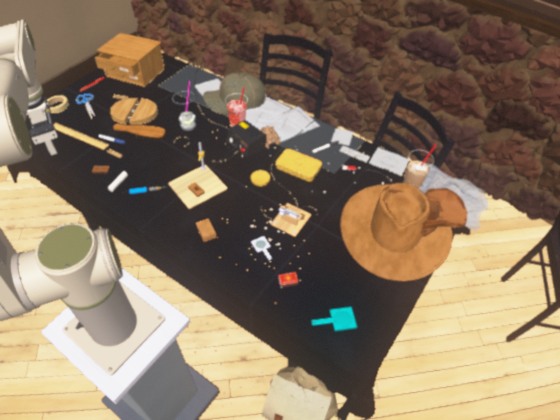

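View pics/top0.png

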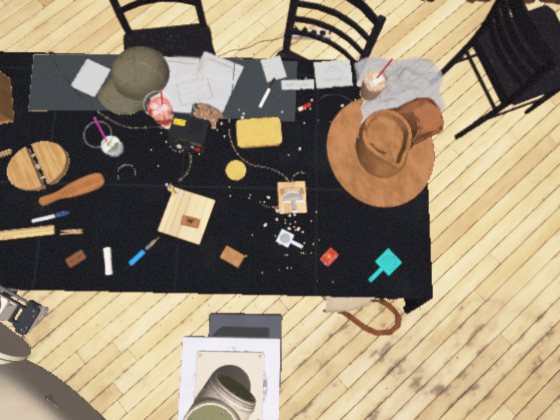

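Candidates (top view): one in the holder at (291,197), a small one lying at (286,238), and a turquoise one at (385,265). The turquoise one is excluded. Of the other two, the one in the holder looks larger and fits "stored in slot". I'll confirm that with enlarged crops.

```bash
python3 - <<'E'
import cv2,numpy as np
t=cv2.imread('pics/top0.png');s=cv2.imread('pics/scene0.png')
f=lambda im,x,y,w,h,k:cv2.resize(im[y:y+h,x:x+w],None,fx=k,fy=k,interpolation=cv2.INTER_CUBIC)
a=np.hstack([f(t,150,175,75,75,5),f(t,260,175,75,75,5)])
b=np.hstack([f(s,160,140,75,75,5),f(s,250,195,75,75,5)])
cv2.imwrite('pics/cA.png',a);cv2.imwrite('pics/cB.png',b)
E
```

```text
(no output)
```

View pics/cA.png

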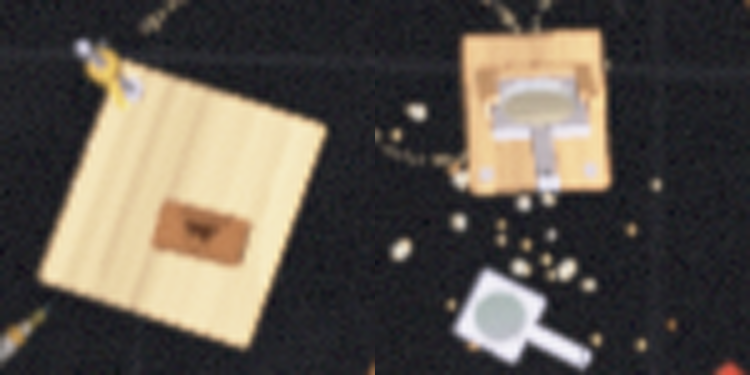

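View pics/cB.png

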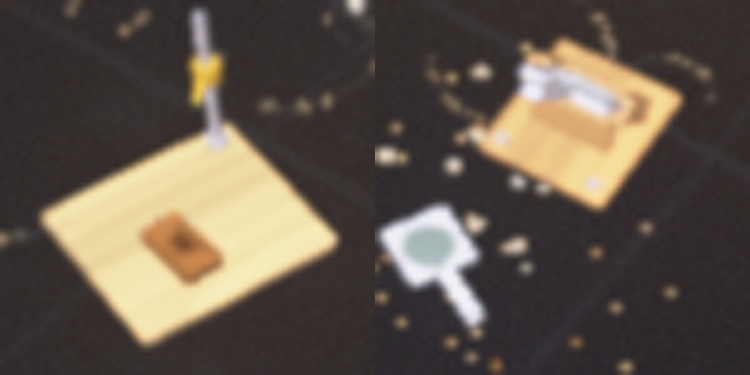

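The crops confirm it: the loupe in the holder (top ≈(291,195)) has a larger frame than the one lying loose (≈(285,238)), so it is the one meant. The patch is at top ≈(190,221), and the brass pointer is on the post at ≈(171,190).

```bash
cat > m.py <<'E'
from h import *
import pickle
from scipy.optimize import least_squares
d=pickle.load(open('c0.pkl','rb'));T,S=d['top'],d['scene']
tl=lambda x,y:np.array([150+x/5-.4,175+y/5-.4]); tr=lambda x,y:np.array([260+(x-375)/5-.4,175+y/5-.4])
sl=lambda x,y:np.array([160+x/5-.4,140+y/5-.4]); sr=lambda x,y:np.array([250+(x-375)/5-.4,195+y/5-.4])
def fit(pts,obsT,obsS,x0,z):
    # pts local xyz ; unknown x,y,yaw
    def P(p,L): 
        c,s=np.cos(p[2]),np.sin(p[2]);L=np.array(L,float);return np.c_[p[0]+c*L[:,0]-s*L[:,1],p[1]+s*L[:,0]+c*L[:,1],L[:,2]+z]
    def r(p):
        e=[]
        for c,o in((T,obsT),(S,obsS)):
            if o: e.append((proj(c,P(p,[pts[k] for k in o]))-np.array(list(o.values()))).ravel())
        return np.concatenate(e)
    q=least_squares(r,x0);print(np.round(q.x,3),'res px',np.round(q.fun.reshape(-1,2),1).tolist());return q.x
B={'fr':(80,-75,10),'nr':(-80,-75,10),'nl':(-80,75,10),'fl':(80,75,10)}
print('board');b=fit(B,{'fr':tl(327,128),'nr':tl(250,348),'nl':tl(38,280)},{'fr':sl(338,240),'nr':sl(147,345),'nl':sl(42,215)},[600,100,0],0)
Pt={'fr':(17,-31,9),'nr':(-17,-31,9),'nl':(-17,31,9),'fl':(17,31,9)}
print('patch');p=fit(Pt,{'fl':tl(165,201),'fr':tl(250,215),'nr':tl(243,265),'nl':tl(153,247)},{'nl':sl(143,237),'fl':sl(180,212),'fr':sl(222,262),'nr':sl(190,283)},[600,100,0],10)
c,s=np.cos(b[2]),np.sin(b[2]);post=b[:2]+[c*62-s*60,s*62+c*60];print('post',post,'top px',proj(T,[*post,135]),tl(83,47),proj(S,[*post,135]),sl(198,12))
u=(b[:2]-post)/np.linalg.norm(b[:2]-post);tip=post+31*u;print('tip',tip)
for z in range(75,120,5): print(z,'T',(proj(T,[[*post,z],[*tip,z]])-[149.6,174.6]).round(1).ravel()*5,'S',(proj(S,[[*post,z],[*tip,z]])-[159.6,139.6]).round(1).ravel()*5)
H={'fr':(55,-48,8),'nr':(-55,-48,8),'nl':(-55,48,8),'fl':(55,48,8)}
print('holder foot');h=fit(H,{'nl':tr(470,193),'nr':tr(610,188)},{'nl':sr(482,143),'nr':sr(600,210),'fr':sr(683,98)},[650,-100,0],0)
print('raw foot corners',atz(T,tr(470,193),8),atz(T,tr(610,188),8),atz(T,tr(462,34),8),atz(T,tr(602,30),8))
E
python3 m.py
```

```text
board
[ 5.49483e+02  1.67764e+02 -2.91000e-01] res px [[0.5, 0.1], [0.1, 0.4], [0.8, 0.3], [-0.1, -0.7], [-0.5, -1.2], [-0.2, -0.2]]
patch
[ 5.28147e+02  1.52070e+02 -1.97000e-01] res px [[0.5, -0.2], [1.2, 0.9], [0.1, 0.7], [0.3, 0.3], [-1.0, -1.0], [-0.8, -0.7], [1.2, -1.4], [-0.2, -0.7]]
post [626.10196703 207.43094526] top px [[167.13039812 184.88917956]] [166.2 184. ] [[199.28413255 142.78348911]] [199.2 142. ]
tip [598.57254407 193.17854646]
75 T [112.   72.5 131.  114. ] S [208.   78.5 197.  107.5]
80 T [110.   71.  129.  112.5] S [207.   73.  196.  102.5]
85 T [108.   69.5 127.  111. ] S [206.5  68.  195.5  97.5]
90 T [106.   67.5 125.5 109.5] S [205.5  63.  194.5  92. ]
95 T [104.   66.  123.5 108. ] S [205.   58.  193.5  87. ]
100 T [102.   64.  121.5 106.5] S [204.   52.5 193.   82. ]
105 T [100.   62.5 119.5 104.5] S [203.5  47.5 192.   76.5]
110 T [ 98.   60.5 117.5 103. ] S [202.5  42.5 191.   71.5]
115 T [ 96.   58.5 115.5 101.5] S [201.5  37.  190.5  66.5]
holder foot
[ 6.21607e+02 -1.93296e+02  3.80000e-02] res px [[0.7, 0.0], [0.6, 0.6], [-0.8, -0.4], [-0.1, -1.0], [0.2, -0.1]]
raw foot corners [ 564.80312593 -145.03073313    8.        ] [ 570.43844288 -241.1158341     8.        ] [ 676.79996312 -137.14980736    8.        ] [ 681.90595033 -234.59602432    8.        ]
```

```bash
cat > m2.py <<'E'
from h import *
import pickle
d=pickle.load(open('c0.pkl','rb'));T,S=d['top'],d['scene']
def crop(c,x,y,w=75,k=5):
    return cv2.resize(c['img'][y:y+w,x:x+w,::-1].copy(),None,fx=k,fy=k,interpolation=cv2.INTER_CUBIC)
def poly(im,c,P,x,y,col,cl=True,k=5):
    q=(proj(c,P)-[x,y]+.5)*k-.5
    cv2.polylines(im,[np.round(q).astype(int)],cl,col,1)
def Hp(h,L):
    c,s=np.cos(h[2]),np.sin(h[2]);L=np.array(L,float);return np.c_[h[0]+c*L[:,0]-s*L[:,1],h[1]+s*L[:,0]+c*L[:,1],L[:,2]]
a=.70710678
def Lp(L): L=np.array(L,float);return np.c_[a*L[:,0]+a*L[:,2],L[:,1],42-a*L[:,0]+a*L[:,2]]
def model(h,im,c,x,y):
    poly(im,c,Hp(h,[(-55,-48,8),(55,-48,8),(55,48,8),(-55,48,8)]),x,y,(0,255,0))
    poly(im,c,Hp(h,Lp([(-32,-32,3),(32,-32,3),(32,32,3),(-32,32,3)])),x,y,(255,0,255))
    poly(im,c,Hp(h,Lp([(-92,-7,4.5),(-32,-7,4.5),(-32,7,4.5),(-92,7,4.5)])),x,y,(0,0,255))
E
python3 - <<'E'
from m2 import *
h=[622,-192,.045]
A=crop(T,260,175);B=crop(S,250,195);model(h,A,T,260,175);model(h,B,S,250,195)
post=np.array([625,207.4]);u=np.array([-.888,-.460]);n=np.array([-u[1],u[0]])
rows=[np.hstack([A,B])]
C=crop(T,155,175,30,12);D=crop(S,185,138,30,12)
for z,col in((80,(0,0,255)),(90,(255,0,255))):
  P=[[*(post+u*4+n*3.5),z],[*(post+u*31+n*3.5),z],[*(post+u*31-n*3.5),z],[*(post+u*4-n*3.5),z]]
  poly(C,T,P,155,175,col,k=12);poly(D,S,P,185,138,col,k=12)
rows.append(np.hstack([cv2.copyMakeBorder(i,0,15,0,15,0) for i in(C,D)]))
cv2.imwrite('pics/ov.png',cv2.resize(np.hstack(rows),(800,200)) if 0 else cv2.resize(np.vstack(rows),(600,600)))
E
```

```text
(no output)
```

View pics/ov.png

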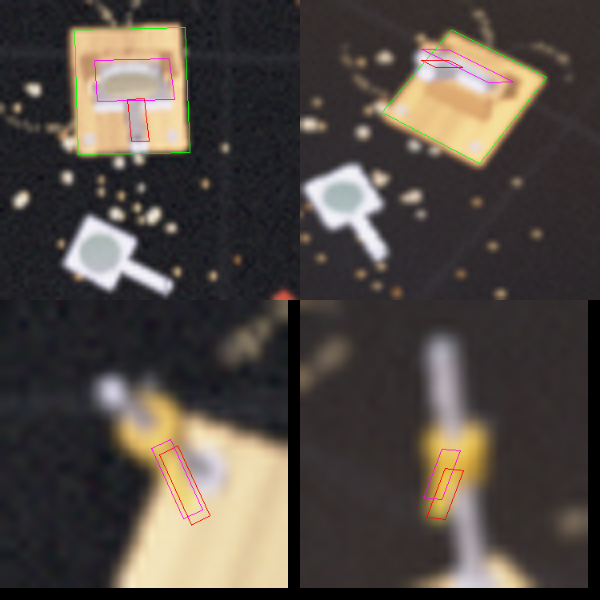

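The foot fit is good, with widths of 97 and 112 mm against the given 96 and 110. The loupe sits about 10 mm nearer the robot than the foot centre, so the slot is at about (612,-191). The pointer is at z≈80. Next is the pregrasp move.

```bash
cat >> h.py <<'E'
def hrot(psi,t):  # loupe yaw psi, tool tilt t rad: tool z leans back(-x) by t when t>0
    y=np.array([-np.sin(psi),np.cos(psi),0]);f=np.array([np.cos(psi),np.sin(psi),0])
    z=-np.sin(t)*f-np.cos(t)*np.array([0,0,1]);return np.c_[np.cross(y,z),y,z]
def delta(g,Rt,st=None):  # g: grasp point target
    st=st or arm.state();R0=R.from_quat(st['ee_rot']).as_matrix()
    p=np.array(g)+19*Rt[:,2]
    print('TCP target',p.round(1),'delta_cm',(R0.T@(p-st['tool_pos'])/10).round(2),'rot_deg',R.from_matrix(R0.T@Rt).as_rotvec(degrees=True).round(1))
E
python3 - <<'E'
from h import *
psi=.045;a=.7071
e=np.array([-a*np.cos(psi),-a*np.sin(psi),a]);s=np.array([612,-191,42])
g=s+70*e;print(g,R.from_quat(arm.state()['ee_rot']).as_matrix().round(2).tolist())
Rt=hrot(psi,np.radians(20))
delta(g-75*Rt[:,2],Rt);delta(g,Rt)
E
```

```text
[ 562.55310726 -193.22661334   91.497     ] [[-0.9, 0.44, -0.0], [0.44, 0.9, -0.0], [0.0, -0.0, -1.0]]
TCP target [ 581.7 -192.4  144.1] delta_cm [-60.67 -51.3    7.43] rot_deg [  5.   19.5 -28.7]
TCP target [ 556.1 -193.5   73.6] delta_cm [-58.42 -52.53  14.48] rot_deg [  5.   19.5 -28.7]
```

Request:
servo_tool(rot=[[0,0,-5],[0,0,-15],[0,0,-22],[0,0,-28.7],[2,7,-28.7],[4,14,-28.7],[5,19.5,-28.7],[5,19.5,-28.7]], delta_pos=[[-4,-3.4,-1],[-8.5,-7.2,-2],[-13,-11,-2],[-17.5,-14.8,-2],[-22,-18.6,-2],[-26.5,-22.4,-2],[-31,-26.2,-2],[-35.5,-30,-2]], hand=[0.6,0.6,0.6,0.6,0.6,0.6,0.6,0.6])

```text
time_s: 1.1
tool_pos: [451.9, 108.5, 237.0]
ee_rot: [-0.022, 0.984, -0.003, -0.175]
force: [1.2, 0.4, 0.1]
finger_gap: 55.7
finger_force: 0.0
```

```bash
cat > g.py <<'E'
from h import *
psi=.045;a=.7071
e=np.array([-a*np.cos(psi),-a*np.sin(psi),a]);s=np.array([612,-191,42])
g=s+70*e;Rt=hrot(psi,np.radians(20))
E
python3 - <<'E'
from g import *
st=arm.state();print(st['time_s'],st['tool_pos'],st['qpos'].round(2))
delta(g-75*Rt[:,2],Rt)
E
```

```text
1.1 [451.90858981 108.45284052 236.97169406] [ 0.11  0.11  1.51  0.02  1.86 -1.51]
TCP target [ 581.7 -192.4  144.1] delta_cm [-14.12 -30.63   4.67] rot_deg [ 0.1 -0.2 -0. ]
```

Request:
servo_tool(rot=[[0,0,0],[0,0,0],[0,0,0],[0,0,0],[0,0,0],[0,0,0],[0,0,0],[0,0,0]], delta_pos=[[-1,-5,0],[-3,-10,0],[-5,-16,0],[-8,-22,0],[-11,-27,1],[-14.1,-30.6,3],[-14.1,-30.6,4.7],[-14.1,-30.6,4.7]], hand=[0.6,0.6,0.6,0.6,0.6,0.6,0.6,0.6])

```text
time_s: 2.1
tool_pos: [579.9, -188.7, 144.0]
ee_rot: [-0.022, 0.984, -0.003, -0.175]
force: [-0.0, 1.0, 0.2]
finger_gap: 55.6
finger_force: 0.0
```

```bash
python3 - <<'E'
from g import *
from m2 import crop,poly,Hp,Lp,model
st=arm.state();print(st['time_s'],st['tool_pos'],st['qpos'].round(2));delta(g,Rt)
T=snap('top');S=snap('scene')
R0=R.from_quat(st['ee_rot']).as_matrix();p=st['tool_pos']
A=crop(T,255,165,80,5);B=crop(S,240,180,80,5)
h=[612,-191,.045]
for im,c,x,y in((A,T,255,165),(B,S,240,180)):
    poly(im,c,Hp(h,Lp([(-92,-7,4.5),(-32,-7,4.5),(-32,7,4.5),(-92,7,4.5)])),x,y,(0,0,255))
    poly(im,c,Hp(h,Lp([(-32,-32,3),(32,-32,3),(32,32,3),(-32,32,3)])),x,y,(255,0,255))
    w=st['finger_gap']/2
    poly(im,c,[p+R0@[0,-w,0],p+R0@[0,w,0]],x,y,(0,255,255),False)
cv2.imwrite('pics/pre.png',np.hstack([A,B]))
E
```

```text
2.1 [ 579.85912168 -188.74082945  143.96421741] [-0.32  0.55  1.16 -0.12  1.77 -1.94]
TCP target [ 556.1 -193.5   73.6] delta_cm [-0.17 -0.39  7.43] rot_deg [ 0.2 -0.2  0. ]
```

View pics/pre.png

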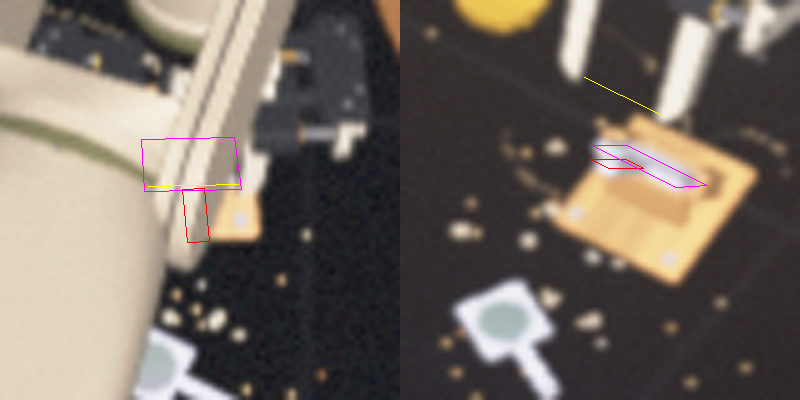

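Scene view: the red/magenta loupe model matches the visible loupe at crop (640,165), and the yellow fingertip line matches the real tips at (575,75) and (665,115). Now to advance and close.

Request:
servo_tool(rot=[[0,0,0],[0,0,0],[0,0,0],[0,0,0],[0,0,0],[0,0,0],[0,0,0],[0,0,0]], delta_pos=[[0,0,2],[0,0,4],[0,0,6],[0,0,7.5],[0,0,7.5],[0,0,7.5],[0,0,7.5],[0,0,7.5]], hand=[0.6,0.6,0.6,0.6,0.6,0.6,0.6,0.6])

```text
time_s: 3.2
tool_pos: [556.6, -190.8, 76.2]
ee_rot: [-0.022, 0.985, -0.004, -0.172]
force: [0.7, -0.0, -0.4]
finger_gap: 55.6
finger_force: 0.0
```

```bash
python3 - <<'E'
from g import *
from m2 import crop,poly,Hp,Lp
st=arm.state();print(st['time_s'],st['tool_pos'],st['force']);delta(g,Rt)
S=snap('scene')
R0=R.from_quat(st['ee_rot']).as_matrix();p=st['tool_pos']
B=crop(S,240,180,80,7);h=[612,-191,.045]
poly(B,S,Hp(h,Lp([(-92,-7,4.5),(-32,-7,4.5),(-32,7,4.5),(-92,7,4.5)])),240,180,(0,0,255),k=7)
w=st['finger_gap']/2
poly(B,S,[p+R0@[0,-w,0],p+R0@[0,w,0]],240,180,(0,255,255),False,k=7)
cv2.imwrite('pics/at.png',B)
E
```

```text
3.2 [ 556.57366614 -190.76344954   76.23491426] [ 0.67647819 -0.03485699 -0.41988466]
TCP target [ 556.1 -193.5   73.6] delta_cm [-0.03 -0.27  0.27] rot_deg [0.  0.1 0. ]
```

View pics/at.png

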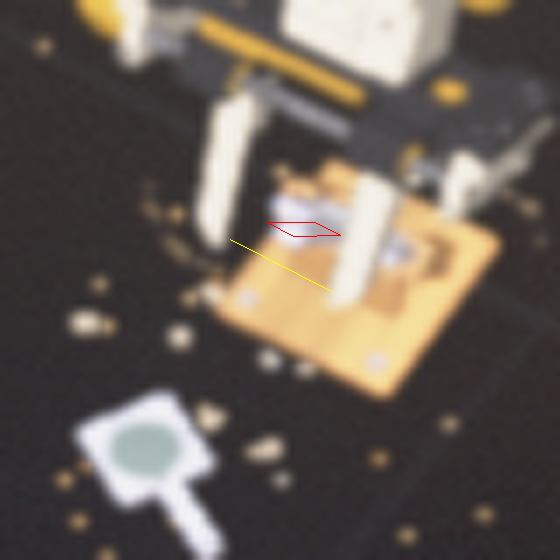

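The fingers straddle the handle, which shows at about (300,222). I'll make a small correction and close.

Request:
servo_tool(rot=[[0,0,0],[0,0,0],[0,0,0],[0,0,0],[0,0,0],[0,0,0],[0,0,0]], delta_pos=[[0,-0.2,0.2],[0,-0.2,0.2],[0,-0.2,0.2],[0,-0.2,0.2],[0,-0.2,0.2],[0,-0.2,0.2],[0,-0.2,0.2]], hand=[0.6,0.3,0,0,0,0,0])

```text
time_s: 4.12
tool_pos: [555.5, -192.6, 73.8]
ee_rot: [-0.022, 0.985, -0.004, -0.173]
force: [-0.5, 0.0, 1.5]
finger_gap: 13.6
finger_force: 30.0
```

```bash
python3 - <<'E'
from g import *
st=arm.state();print(st['time_s'],st['tool_pos'],st['force'],st['finger_gap'],st['finger_force'])
R0=R.from_quat(st['ee_rot']).as_matrix();print('e in tool',(R0.T@e).round(3))
E
```

```text
4.125 [ 555.48860441 -192.61455425   73.81058529] [-0.54800779  0.00739101  1.45565606] 13.558230757970094 29.9946391582489
e in tool [ 0.906  0.001 -0.424]
```

The handle is gripped (gap 13.6 mm, 30 N) with almost no side force. Next, draw it out along the slope.

Request:
servo_tool(rot=[[0,0,0],[0,0,0],[0,0,0],[0,0,0],[0,0,0],[0,0,0],[0,0,0],[0,0,0]], delta_pos=[[0.45,0,-0.21],[1.2,0,-0.56],[2.1,0,-0.98],[3,0,-1.4],[3.9,0,-1.82],[4.8,0,-2.25],[5.6,0,-2.62],[6.3,0,-2.95]], hand=[0,0,0,0,0,0,0,0])

```text
time_s: 5.12
tool_pos: [506.0, -194.9, 123.5]
ee_rot: [-0.022, 0.985, -0.004, -0.173]
force: [0.9, -0.5, -0.5]
finger_gap: 13.9
finger_force: 30.0
```

```bash
python3 - <<'E'
from g import *
st=arm.state();print(st['time_s'],st['tool_pos'],st['force'],st['finger_gap'],st['finger_force'])
yaw=.28;p=np.array([528,152,80.]);f=np.array([np.cos(yaw),np.sin(yaw),0])
Rt=hrot(yaw,np.radians(-25))
g1=p-70*f; delta(g1+[0,0,120],Rt); delta(g1,Rt)
E
```

```text
5.125 [ 505.95281993 -194.92604405  123.47447717] [ 0.85287233 -0.50353214 -0.45973272] 13.901188862067546 29.994522035121918
TCP target [468.4 134.9 182.8] delta_cm [ 4.14 33.12 -4.79] rot_deg [ -0.6 -44.7 -13.8]
TCP target [468.4 134.9  62.8] delta_cm [ 0.05 33.11  6.49] rot_deg [ -0.6 -44.7 -13.8]
```

Request:
servo_tool(rot=[[0,0,0],[0,-5,-2],[0,-14,-4],[-0.2,-23,-7],[-0.3,-32,-10],[-0.5,-40,-12],[-0.6,-44.7,-13.8],[-0.6,-44.7,-13.8]], delta_pos=[[1.5,0,-4],[2.8,3,-7.8],[3.5,8,-8],[4,13.5,-7.5],[4.1,19,-7],[4.1,24.5,-6],[4.1,29.5,-5],[4.1,33.1,-4.8]], hand=[0,0,0,0,0,0,0,0])

```text
time_s: 6.12
tool_pos: [466.6, 135.9, 180.1]
ee_rot: [-0.137, 0.967, 0.031, 0.214]
force: [1.1, 0.0, -1.1]
finger_gap: 13.8
finger_force: 30.0
```

```bash
cat > f.py <<'E'
from h import *
yaw=.28;p=np.array([528,152,80.]);f=np.array([np.cos(yaw),np.sin(yaw),0]);Rt=hrot(yaw,np.radians(-25));g1=p-70*f
E
python3 - <<'E'
from f import *
st=arm.state();print(st['time_s'],st['tool_pos'],st['qpos'].round(2),st['finger_gap'],st['finger_force'])
delta(g1+[0,0,120],Rt); delta(g1+[0,0,30],Rt)
E
```

```text
6.125 [466.64578708 135.85014715 180.12534005] [ 0.13 -0.66  2.28  0.07  1.1  -1.74] 13.822270269596679 29.992970824241638
TCP target [468.4 134.9 182.8] delta_cm [-0.24 -0.14 -0.18] rot_deg [ 0.1 -0.   0. ]
TCP target [468.4 134.9  92.8] delta_cm [ 3.56 -0.15  7.98] rot_deg [ 0.1 -0.   0. ]
```

Request:
servo_tool(rot=[[0,0,0],[0,0,0],[0,0,0],[0,0,0],[0,0,0],[0,0,0],[0,0,0]], delta_pos=[[0.6,0,1.3],[1.4,0,3],[2.2,-0.1,4.8],[3,-0.1,6.6],[3.5,-0.1,8],[3.5,-0.1,8],[3.5,-0.1,8]], hand=[0,0,0,0,0,0,0])

```text
time_s: 7.0
tool_pos: [471.9, 133.8, 95.5]
ee_rot: [-0.136, 0.967, 0.03, 0.214]
force: [-0.3, -0.3, -0.0]
finger_gap: 13.6
finger_force: 30.0
```

```bash
python3 - <<'E'
from f import *
from m2 import crop,poly
st=arm.state();print(st['time_s'],st['tool_pos'],st['qpos'].round(2),st['finger_gap'],st['force'])
delta(g1,Rt)
R0=R.from_quat(st['ee_rot']).as_matrix();y=R0[:,1];g=st['tool_pos']-19*R0[:,2]
# level axis of loupe = tool x rotated: stored e angle 65deg to tool
th=np.radians(25);x=-(R0[:,0]*np.cos(th)-0*y)+R0[:,2]*np.sin(th);x/=np.linalg.norm(x);n=np.cross(x,y)
c=g+70*x;print('loupe x',x.round(3),'n',n.round(3),'lens est',c.round(1))
import pickle
T=snap('top');S=snap('scene');pickle.dump((T,S,st),open('c1.pkl','wb'))
A=crop(T,150,170,75,5);B=crop(S,150,130,75,5)
for im,cc,X,Y in((A,T,150,170),(B,S,150,130)):
    poly(im,cc,[c+x*i*32+y*j*32 for i,j in((1,1),(1,-1),(-1,-1),(-1,1))],X,Y,(255,0,255))
    poly(im,cc,[c+25*(x*np.cos(t)+y*np.sin(t)) for t in np.linspace(0,6.2,30)],X,Y,(0,0,255))
cv2.imwrite('pics/hold.png',np.hstack([A,B]))
E
```

```text
7.0 [471.85193394 133.83573789  95.4848093 ] [ 0.12 -0.56  2.37  0.09  0.9  -1.77] 13.569345483273413 [-0.2558369  -0.3031629  -0.03435031]
TCP target [468.4 134.9  62.8] delta_cm [1.65 0.19 2.84] rot_deg [ 0.  0. -0.]
loupe x [0.961 0.276 0.   ] n [-0. -0.  1.] lens est [531.4 150.9 112.7]
```

View pics/hold.png

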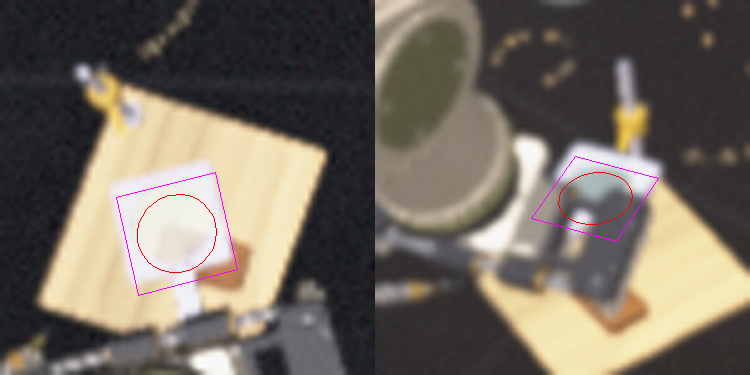

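```bash
python3 - <<'E'
from h import *
import pickle
T,S,st=pickle.load(open('c1.pkl','rb'))
t=lambda x,y:np.array([150+x/5-.4,170+y/5-.4]); s=lambda x,y:np.array([150+(x-375)/5-.4,130+y/5-.4])
for n,a,b in(('farL',t(110,187),s(580,145)),('farR',t(208,162),s(662,164)),('posttop',t(83,71),s(624,62)),('collar',t(104,93),s(631,125)),('ptip',t(125,125),s(622,150))):
    q,r=tri(T,a,S,b);print(n,q.round(1),'miss',r.round(1))
# near corners from top at assumed z
print('near L top', atz(T,t(138,283),113),'farL',atz(T,t(110,187),113),'farR',atz(T,t(208,162),113),'nearR',atz(T,t(235,262),113))
# brightness segmentation of the frame in the top view for its outline
im=T['img'][170:245,150:225].astype(int);m=((im.min(2)>205)&(im.max(2)-im.min(2)<35)).astype(np.uint8)
k,l,stt,ce=cv2.connectedComponentsWithStats(m);i=1+stt[1:,4].argmax();print(stt[i],cv2.minAreaRect(np.argwhere(l==i)[:,::-1].astype(np.float32)))
# gold mask in both initial views
d=pickle.load(open('c0.pkl','rb'))
for nm,(x,y) in(('top',(160,180)),('scene',(192,145))):
    im=cv2.cvtColor(d[nm]['img'][y:y+25,x:x+25],cv2.COLOR_RGB2HSV).astype(int)
    m=(abs(im[:,:,0]-23)<7)&(im[:,:,1]>120)&(im[:,:,2]>110)
    print(nm);print('\n'.join(''.join('#' if v else '.' for v in r) for r in m))
E
```

```text
farL [560.1 192.7 116.8] miss 2.6
farR [577.  131.2 120. ] miss 2.7
posttop [629.8 210.6 134.3] miss 0.4
collar [629.9 213.6  72.1] miss 0.4
ptip [607.3 199.5  72.4] miss 3.1
near L top [499.10486644 172.97527916 113.        ] farL [559.84604996 194.60117288 113.        ] farR [577.34109009 133.6907478  113.        ] nearR [513.73839979 112.99508869 113.        ]
[ 22  32  24  32 488] ((34.4878044128418, 48.10975646972656), (29.75313377380371, 21.441810607910156), 77.90524291992188)
top
.........................
.........................
.........................
.........................
.........................
...........##............
...........###...........
............##...........
.......#....##...........
.......#######...........
........#####............
.........####............
...........###...........
...........###...........
.............#...........
.........................
.........................
.........................
.........................
.........................
.........................
.........................
.........................
.........................
.........................
scene
.........................
.........................
.........................
.........................
.........................
.........................
...........#.............
......##..###............
......#######............
......#######............
......######.............
......######.............
......###................
......###................
......##.................
......##.................
.........................
.........................
.........................
.........................
.........................
.........................
.........................
.........................
.........................
```

```bash
python3 - <<'E'
from h import *
import pickle
from scipy.optimize import least_squares
d=pickle.load(open('c0.pkl','rb'));T,S=d['top'],d['scene']
tl=lambda x,y:np.array([150+x/5-.4,175+y/5-.4]);sl=lambda x,y:np.array([160+x/5-.4,140+y/5-.4])
tp=np.mean([tl(165,201),tl(250,215),tl(243,265),tl(153,247)],0);sp=np.mean([sl(143,237),sl(180,212),sl(222,262),sl(190,283)],0)
print('patch T',atz(T,tp,19),'S',atz(S,sp,19),'tri',tri(T,tp,S,sp))
print('post T/S at top z135',atz(T,tl(83,48),135),atz(S,sl(199,14),135))
post=np.array([629.8,210.6])
print('S post row z10,135',proj(S,[[*post,10],[*post,135]]),'flange obs',sl(217,138))
u=np.array([-.888,-.46]);n=np.array([-u[1],u[0]])
# render score: gold-ness vs model silhouette in scene
im=S['img'][140:175,185:215].astype(float);g=np.clip((im[:,:,0]+im[:,:,1])/2-im[:,:,2]-15,0,90)/90
k=8
from itertools import product
best=[]
for z in range(68,96,2):
  for dx,dy in product(np.arange(-1.5,1.6,.5),[0]):
    M=np.zeros((35*k,30*k),np.uint8)
    def dr(P): 
        q=((proj(S,P)+[dx,dy]-[185,140]+.5)*k).astype(np.float32);cv2.fillConvexPoly(M,cv2.convexHull(q).round().astype(np.int32),1)
    dr([[*(post+8*np.array([np.cos(t),np.sin(t)])),z+h] for t in np.linspace(0,6.28,24) for h in(-10,10)])
    dr([[*(post+u*r+n*w),z+h] for r in(0,31) for w in(-3.5,3.5) for h in(-1.5,1.5)])
    m=cv2.GaussianBlur(cv2.resize(M.astype(float),(30,35),interpolation=cv2.INTER_AREA),(0,0),.6)
    best.append((np.corrcoef(m.ravel(),g.ravel())[0,1].round(3),z,dx))
print(sorted(best)[::-1][:8])
E
```

```text
patch T [529.54190477 153.85077632  19.        ] S [525.07112406 148.13086034  19.        ] tri (array([531.21150483, 155.90192138,   8.59489353]), np.float64(0.6108713331852199))
post T/S at top z135 [628.25098741 210.49396657 135.        ] [627.86411386 208.48285996 135.        ]
S post row z10,135 [[203.21118164 167.1196532 ]
 [199.32609451 141.8742235 ]] flange obs [203.  167.2]
[(np.float64(0.586), 76, np.float64(-0.5)), (np.float64(0.585), 78, np.float64(-0.5)), (np.float64(0.579), 76, np.float64(-1.0)), (np.float64(0.575), 74, np.float64(-1.0)), (np.float64(0.572), 80, np.float64(-0.5)), (np.float64(0.572), 74, np.float64(-0.5)), (np.float64(0.57), 78, np.float64(0.0)), (np.float64(0.567), 80, np.float64(0.0))]
```

```bash
cat > d.py <<'E'
from h import *
st=arm.state();R0=R.from_quat(st['ee_rot']).as_matrix();g=st['tool_pos']-19*R0[:,2]
th=np.radians(25);x=-R0[:,0]*np.cos(th)+R0[:,2]*np.sin(th);l=g+76.3*x
print(st['time_s'],'tcp',st['tool_pos'].round(1),'lens',l.round(1),'x',x.round(3),'q',st['qpos'].round(2),'v',abs(st['joint_velocities']).max().round(4),st['finger_force'])
print('delta cm',(R0.T@(np.array([529.5,153.5,77])-l)/10).round(2))
E
python3 d.py
```

```text
7.1 tcp [472.2 134.1  96.1] lens [537.8 153.  113.4] x [0.961 0.276 0.001] q [ 0.12 -0.56  2.37  0.09  0.9  -1.77] v 0.0053 29.99440759420395
delta cm [2.25 0.28 2.96]
```

Request:
servo_tool(rot=[[0,0,0],[0,0,0],[0,0,0],[0,0,0],[0,0,0],[0,0,0],[0,0,0],[0,0,0]], delta_pos=[[0.4,0,0.5],[0.9,0.1,1.1],[1.4,0.2,1.8],[1.9,0.25,2.5],[2.25,0.3,2.95],[2.25,0.3,2.95],[2.25,0.3,2.95],[2.25,0.3,2.95]], hand=[0,0,0,0,0,0,0,0])

```text
time_s: 8.1
tool_pos: [463.5, 135.2, 59.3]
ee_rot: [-0.136, 0.967, 0.03, 0.215]
force: [-0.1, 0.1, -0.3]
finger_gap: 14.0
finger_force: 30.0
```

```bash
python3 d.py; python3 - <<'E'
from h import *
import pickle
T=snap('top');S=snap('scene');pickle.dump((T,S),open('c2.pkl','wb'))
f=lambda c,x,y:cv2.resize(c['img'][y:y+75,x:x+75,::-1],None,fx=5,fy=5,interpolation=cv2.INTER_CUBIC)
cv2.imwrite('pics/end.png',np.hstack([f(T,150,175),f(S,155,130)]))
E
```

```text
8.1 tcp [463.5 135.2  59.3] lens [529.1 154.   76.6] x [0.961 0.276 0.001] q [ 0.13 -0.53  2.42  0.09  0.81 -1.77] v 0.0016 29.99457746744156
delta cm [-0.04 -0.06 -0.03]
```

View pics/end.png

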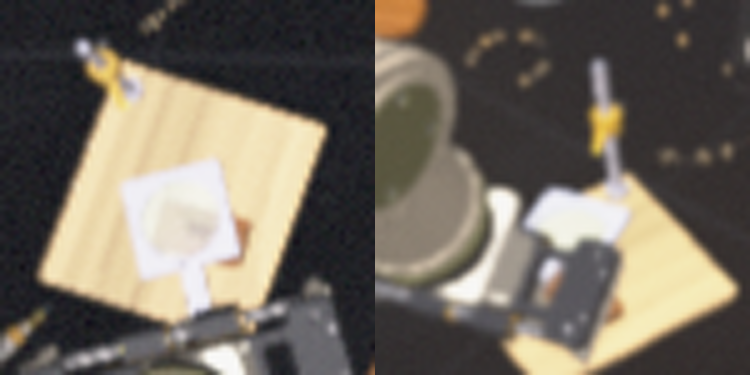

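The loupe is level over the patch. In the top crop the frame corners are (120,185), (220,160), (245,258) and (142,280), and the scene crop shows far corners at (549,189) and (631,208). One numeric check of position and height before handing in.

```bash
python3 - <<'E'
from h import *
import pickle
T,S=pickle.load(open('c2.pkl','rb'))
t=lambda x,y:np.array([150+x/5-.4,175+y/5-.4]); s=lambda x,y:np.array([155+(x-375)/5-.4,130+y/5-.4])
print('centre',atz(T,t(181.75,220.75),78))
for a,b in((t(120,185),s(549,189)),(t(220,160),s(631,208))): print(tri(T,a,S,b))
print('edge lens', [atz(T,t(*q),80).round(1)[:2].tolist() for q in((120,185),(220,160),(245,258),(142,280))])
E
```

```text
centre [528.38040184 155.02646623  78.        ]
(array([551.03482317, 195.65545274,  79.67302085]), np.float64(1.0318605250025663))
(array([567.44501995, 131.13656559,  85.50614557]), np.float64(0.2913966821460689))
edge lens [[550.6, 195.9], [568.5, 132.2], [504.7, 112.4], [489.1, 177.7]]
```

```bash
python3 -c "
from plant import arm
print(arm.finish_job())"
```

```text
the job is handed in; nothing more can be done
None
```

I handed the job in with the loupe held level and still in the gripper: lens centre about 2 mm horizontally from the patch centre, and lens height 77–80 mm against a pointer I measured at about 77 mm; no verdict came back.

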